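Set the jar-cap sealer and hold its timer dial

ROBOT

A 6-joint arm with a two-finger parallel gripper is mounted at the origin on the work surface. World frame = base frame: x ahead of the robot, y to its left, z up, the work surface at z = 0. Lengths are in m, angles in degrees, forces in N, time in s.
With the tool pointing down it reaches from about 0.375 to 0.825 m from the base axis. Payload 5.5 kg.
Tool frame: the origin (TCP) lies at the very end of the fingers, on their centre line; the grasp point (between the pads) lies 19 mm behind it; z points along the fingers, y is the line along which they close (so a half turn about z gives the same grasp; the last joint's range is limited). The gripper opens to 85 mm and grips with 20 to 120 N. Pads are 22 mm wide; open, the fingers measure 114 mm over their backs; the gripper's body (76 mm by 85 mm) begins 54 mm behind the grasp point. The pads swing forward as they close: fully open they stand 13 mm farther back than shut.
Start: joints at [-72.021, 17.962, -2.699, 69.339, 0, 90], TCP at [0.185, -0.571, 0.231] pointing down, gripper open.
Joint ranges: [-152.73, 152.73], [-39.44, 99.34], [-58.76, 71.6], [-118.89, 123.64], [-81.53, 83.1], [-180, 180]. Speed limits (degrees/s): [136.94, 136.94, 172.46, 180, 180, 180].

INTERFACE

Orientations are given as a 3x3 rotation matrix whose columns are the frame's x, y, z axes.
In Python, from station import get_obs, read_camera, arm, look_for, silhouettes gives the robot as it stands.
- The arm moves only by the shell command python3 -m inch 'ROWS' [OPENING]. ROWS is JSON, a list of rows, each a list of 4 numbers: the shift along the tool's x, y, z in units of 30 mm (1.0 is 30 mm), then the turn about the tool's z in units of 5 degrees (1.0 is 5 degrees). A call has 1 to 8 rows; each row shifts and turns the commanded pose from where the row before left it, along the tool's axes as they then stand; what a row does not reach is not made up. A row lasts 1/12 s, in which the tool goes at most 41.7 mm and 7.16 degrees, less where a joint would pass 70% of its speed; a pose out of reach is approached as far as the arm can. A call is refused whole if a number of a shift passes 1 or a number of a turn 1, either way. A call with a gripper value outside its range is refused whole. OPENING is the opening, from 0 (shut) to 1 (fully open), set as the call begins (- or left out, the last holds). The fingers move at their own pace and stop on an object; the grip force is fixed at half the most. Time passes only in rows, so rows that do not move let the fingers close. It gives the time, the measured TCP pose, the force, the opening and the grip force at its end, in the units of the state.
- get_obs(): the state, without advancing time (a new reading comes with each control period).
- read_camera(name): name is "scene" or "top" or "wrist"; returns a dict with "image" (420x560x3 uint8, red, green, blue), "fx", "fy", "cx", "cy" (pixels), "world_from_camera" (4x4, takes a point from camera to world coordinates). Camera axes: x right, y down, z forward; pixel columns grow to the right and rows downward; lengths in m; the calibration is good to about 2 mm. The wrist camera is an equidistant fisheye: a pixel r from the principal point sees the ray r / f radians off the axis. A picture is of the moment at which its call begins. There is no depth.
- arm.finish_job(): hands the job in; it is judged then, once.
Trained networks look in the newest picture that a camera, given by its name, has taken for a name from the list of things; names that differ only in an ending like _2 or _b are one class to them, and where a whole thing is asked for, a point or a joint stands for the part that bears it (a point fixed in the world has none). Each returns a list of dicts, best first, with "conf" (0 to 1); they miss things now and then, are a little off and sometimes report something else, mostly with a low value. They report only what shows in the picture. A call takes as long as a camera call. They do not tell look-alikes from the thing itself.
- look_for(camera, thing): "xyz" ([x, y, z] in m, in world coordinates, good to about 4 mm: the middle of the surface that is visible of it).
- silhouettes(camera, thing): "region" (420x560 bool, what is visible of it).
The state is a dict: "time": time; "q": joint angles; "joint_vel": joint speeds; "joint_efforts": joint torques, N m; "position": TCP position; "orientation": TCP orientation; "wrist_force": force on the tool from outside, world axes, zero at the start; "moment": the same for the moment, N m; "finger_gap": opening from 0.0 (shut) to 1.0 (fully open); "grip_force": force on a finger pad.
Only numpy, scipy, OpenCV 4.12 (cv2) and the standard library are available. Lean on these libraries where they do the work, as an engineer would, in place of code of your own. Each camera call takes 0.05 s, during which the arm holds its last target. There are 200 camera calls.

TASK

On the sweet-shop counter, crank the cap sealer's black handwheel clockwise (it takes several grasps) until the pointer under its rim is in line with the fixed index blade, which brings the sealing head to its working gap over the capped jar, and let go of the wheel. Then turn the timer's spring-return dial clockwise past its first two clicks to the third and keep holding it there: it springs back if released, so finish while still holding it, with the wheel still set. Do not shift the capped jar or anything else standing on the counter.

Things in the scene. Friction and masses are not known exactly. Their poses are not given: they have to be found in the camera images.
- sealer: Jar-cap sealer, fixed: grey base plate 240 (x) x 490 (y) x 12 mm, y from -150 to +340 mm. Origin on the counter under the wheel axis; yaw within 0.25 rad. A white round gearbox (radius 50, top 66 mm above the counter) there carries the handwheel. At x = 90, y = 235 mm stands a white column 50 x 80 mm, 302 mm high, with an arm (x -25 to 115, y 190 to 280, z 282 to 328 mm) over the capped jar
- head_face (a point): Centre of the underside of the black sealing head (radius 47, 35 mm thick) that hangs from the arm over the capped jar, at x = 0, y = 235 mm of the sealer. The wheel drives it: 160 mm above the counter at wheel value 0, 3.8 mm lower per rad, 145 mm (3 mm over the jar's cap) when set.
- wheel_center (a point): On the handwheel's vertical axis at mid-height of its rim, 112 mm above the counter. Rim: black round bar 14 mm thick, circle of 65 mm radius to the bar's middle, on three posts (9 mm radially, 10 tangentially) right under it. Spokes (tops 37 mm) and hub (radius 20, top 33 mm) lie below the rim's middle, so it can be pinched radially from above anywhere, tips up to 30 mm below its middle.
- wheel (a joint): Handwheel angle, rad, growing clockwise seen from above; stops at 0 and 4.6; starts between 0.6 and 1.8. The pointer, a flat steel arm 10 mm wide at spoke level sticking out under the rim to 105 mm from the axis, meets the index blade at 4.0 (the setting); before, it still has 4.0 minus the value to turn clockwise to it. Takes 0.15 to 0.3 N m; stays where it is left.
- index (a point): Middle of the fixed index blade: a flat aluminium blade 10 mm wide and 26 mm long on a small steel post, 121 mm from the wheel axis towards the sealer's -y, top 78 mm above the counter, level with the pointer's.
- timer: Grey timer box 120 x 120 x 70 mm, fixed, yaw within 0.4 rad. Origin at the centre of its underside, the dial's vertical axis above it. On its top, 50 mm from the axis, a thin dark line towards +x (rest) and three steel pips, 4 mm high, at 0.4, 0.8 and 1.2 rad clockwise of it, one for each click.
- dial_grip (a point): The dial's grip: black upright bar 56 long (its x) x 16 wide (its y) x 30 mm high on an aluminium disc of 34 mm radius (top 82 mm above the counter). This point is the centre of the bar's underside, 82 mm above the counter, on the dial axis; turns with the dial. A white line on its top marks the +x end, which points at the rest line at 0 and at the third pip at 1.2.
- dial (a joint): Dial angle, rad, growing clockwise seen from above. 0 = rest, clicks (detents) at 0.4, 0.8 and 1.2; the third is the last, a dead stop follows at 1.3. A return spring (0.10 N m at rest, 0.20 at the third click; the clicks add or take up to 0.08) brings it back to 0 from anywhere when released.
- capjar: Loose glass jar with a flat metal cap under the sealing head: radius 40, height 130 mm, origin at the centre of its underside, standing on the sealer's plate at x = 0, y = +235 mm of the sealer. Must stay.
- jar_tall: Loose closed sweet jar, radius 40, height 160 mm with its ball knob, origin under its centre. Bystander beside the timer, to stay.
- jar_squat: Loose closed sweet jar, radius 36, height 120 mm with its ball knob, origin under its centre. Bystander behind the wheel, to stay.
- label_roll: Loose paper label roll, outer radius 32, height 45 mm, standing flat, origin under its centre. Bystander in front of the timer, to stay.
- scoop: Loose steel sweet spoon about 170 mm long lying flat, origin under its middle. Bystander, to stay.
- bowl: Loose white bowl, rim radius 55, height 45 mm, origin under its centre. Bystander, to stay.
- cap_stack: Loose aluminium block of stacked jar caps, radius 37, height 48 mm, origin under its centre. Bystander on the sealer's plate, to stay.
Things that resemble listed ones, but are neither listed nor needed, are in the scene too. What is shaped like the timer but orange is not meant.

How it is judged:
By the outcome, as a careful person would: the job done as asked, in the order asked, and still so for the second after the job is handed in, while the arm keeps its last pose, push and grip.
It also fails if it takes over 64 s, if anything falls off the work surface, if the arm or the gripper's body presses on something with over 40 N, if the wrist force passes 120 N, or if a joint passes its speed limit or range.

## Working session

There is one attempt and no reset: what is moved stays moved. The work goes in short steps, Python scripts to look and compute and a shell command to move; the robot and the scene stay as the last step left them, time stands still between calls to the robot, and variables do not carry over. Pictures are saved under pics/ and viewed, at most 10 in all, crops included, and the job is handed in when it is done.

```bash
mkdir -p pics; ls; python3 - <<'E'
from station import *
import cv2,numpy as np
for c in ["top","scene"]:
    d=read_camera(c); cv2.imwrite(f"pics/{c}0.png",d["image"][:,:,::-1])
    print(c,d["fx"],d["fy"],d["cx"],d["cy"],np.round(d["world_from_camera"],4).tolist())
    for t in ["sealer","wheel_center","wheel","index","timer","dial_grip","capjar","jar_tall","jar_squat","label_roll","scoop","bowl","cap_stack","head_face"]:
        print(t,[(np.round(r["xyz"],3).tolist(),round(r["conf"],2)) for r in look_for(c,t)][:3])
o=get_obs();print(o["time"],o["position"],np.round(o["orientation"],3).tolist())
E
```

```text
pics
top 460.281347349444 460.281347349444 283.1940633452112 207.76263489116516 [[-0.0011, -0.994, 0.1098, 0.4279], [-0.9999, -0.0007, -0.0165, 0.0372], [0.0165, -0.1098, -0.9938, 1.2715], [0.0, 0.0, 0.0, 1.0]]
sealer [([0.565, 0.269, 0.009], 0.62), ([0.558, 0.149, 0.116], 0.53)]
wheel_center [([0.561, 0.273, 0.017], 0.72)]
wheel [([0.557, 0.147, 0.119], 0.79)]
index [([0.563, 0.267, 0.014], 0.89), ([0.414, -0.27, 0.013], 0.74)]
timer [([0.588, -0.178, 0.07], 0.95), ([0.327, -0.102, 0.074], 0.91), ([0.558, 0.146, 0.118], 0.56)]
dial_grip [([0.325, -0.104, 0.081], 0.94), ([0.591, -0.182, 0.077], 0.61)]
capjar [([0.546, 0.347, 0.077], 0.61), ([0.564, 0.27, 0.016], 0.21)]
jar_tall [([0.571, -0.324, 0.13], 0.89)]
jar_squat [([0.714, 0.161, 0.09], 0.71)]
label_roll [([0.487, -0.126, 0.044], 0.78), ([0.585, -0.18, 0.068], 0.39)]
scoop [([0.414, -0.269, 0.013], 0.77)]
bowl [([0.75, -0.22, 0.02], 0.97)]
cap_stack [([0.506, 0.287, 0.061], 0.9)]
head_face [([0.541, 0.364, 0.189], 0.94), ([0.593, -0.181, 0.076], 0.49)]
scene 432.14845173942274 432.14845173942274 274.86873050545864 212.388297432
[... 351 characters left out ...]
4)]
timer [([0.619, -0.172, 0.07], 0.89), ([0.358, -0.106, 0.07], 0.78)]
dial_grip [([0.606, -0.182, 0.083], 0.65), ([0.34, -0.107, 0.084], 0.63)]
capjar [([0.574, 0.341, 0.08], 0.76), ([0.612, 0.3, 0.028], 0.37), ([0.744, 0.158, 0.087], 0.34)]
jar_tall [([0.606, -0.332, 0.101], 0.64)]
jar_squat [([0.521, 0.282, 0.059], 0.73), ([0.745, 0.156, 0.087], 0.59)]
label_roll [([0.606, -0.183, 0.086], 0.7), ([0.489, -0.128, 0.035], 0.68)]
scoop [([0.44, -0.274, 0.01], 0.61)]
bowl [([0.728, -0.221, 0.022], 0.79)]
cap_stack []
head_face [([0.567, 0.348, 0.194], 0.5), ([0.563, 0.146, 0.116], 0.31)]
1.5 [ 0.18518609 -0.57067338  0.2312597 ] [[0.951, 0.309, -0.0], [0.309, -0.951, 0.0], [0.0, -0.0, -1.0]]
```

View pics/top0.png

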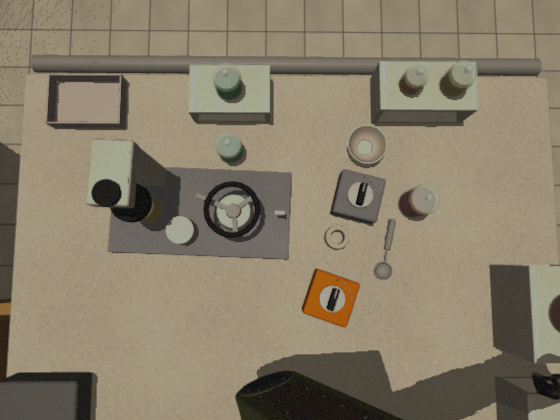

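View pics/scene0.png

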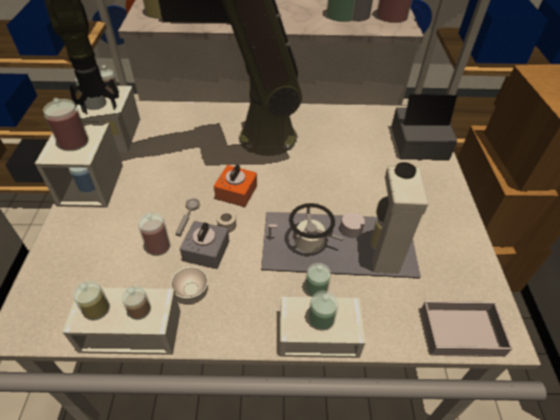

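```bash
cat > h.py <<'E'
import numpy as np,cv2
from station import *
def proj(d,P):
    M=np.linalg.inv(d["world_from_camera"]);p=M[:3,:3]@np.array(P,float)+M[:3,3]
    return np.array([d["fx"]*p[0]/p[2]+d["cx"],d["fy"]*p[1]/p[2]+d["cy"]])
def unproj(d,u,v,z):
    M=np.array(d["world_from_camera"]);r=M[:3,:3]@np.array([(u-d["cx"])/d["fx"],(v-d["cy"])/d["fy"],1])
    return M[:3,3]+r*(z-M[2,3])/r[2]
E
python3 - <<'E'
from h import *
d=read_camera("top");im=d["image"]
s=silhouettes("top","wheel");print([(r["conf"],r["region"].sum()) for r in s])
g=im.max(2)
# rim: dark pixels near the expected centre
m=np.zeros(g.shape,np.uint8);cv2.circle(m,(232,210),34,255,-1)
dark=((g<50)&(m>0)).astype(np.uint8)
pts=np.argwhere(dark)[:,::-1]
W=np.array([unproj(d,u,v,.112)[:2] for u,v in pts])
c=W.mean(0)
from scipy.optimize import least_squares
r=least_squares(lambda p:np.hypot(*(W-p[:2]).T)-p[2],[*c,.065],loss="soft_l1",f_scale=.004);print("rim",r.x,len(W))
a=cv2.resize(im[160:260,180:300],None,fx=5,fy=5,interpolation=cv2.INTER_CUBIC)
b=cv2.resize(im[160:240,325:395],None,fx=5,fy=5,interpolation=cv2.INTER_CUBIC);b=cv2.copyMakeBorder(b,0,500-b.shape[0],0,0,cv2.BORDER_CONSTANT)
x=np.hstack([a,b]);print(x.shape);x=cv2.resize(x,None,fx=.8,fy=.8);cv2.imwrite("pics/z1.png",x[:,:,::-1])
# plate edges
e=[unproj(d,*p,.012) for p in [(292,172),(288,259),(109,255)]]; print(np.round(e,3))
E
```

```text
[(0.77, np.int64(1207))]
rim [0.55236958 0.14886949 0.06429254] 892
(500, 950, 3)
[[ 0.667 -0.008  0.012]
 [ 0.427  0.003  0.012]
 [ 0.438  0.488  0.012]]
```

View pics/z1.png

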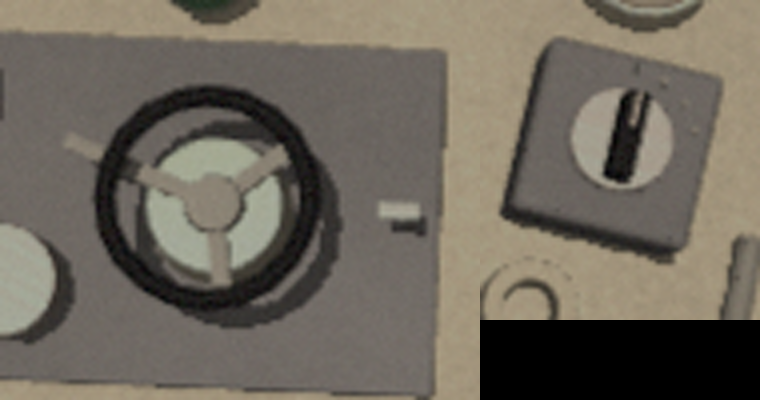

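```bash
python3 - <<'E'
from h import *
d=read_camera("top")
L=lambda u,v,z:unproj(d,180+u/4-.4,160+v/4-.4,z)[:2]
R=lambda u,v,z:unproj(d,325+(u-480)/4-.4,160+v/4-.4,z)[:2]
rim=L(208.5,196.5,.112);hub=L(215,202,.079);print(rim,hub)
for z in(.076,):
  tip=L(68,138,z);ix=L(398,209,.078);print("tip",tip,"ix",ix)
for c in(rim,hub):
  f=lambda p:np.degrees(np.arctan2(*(p-c)[::-1]));print(f(tip),f(ix),(f(tip)-f(ix)),np.hypot(*(tip-c)),np.hypot(*(ix-c)))
g0=R(617,180,.112);g1=R(641,91,.112);print("dial",(g0+g1)/2,np.hypot(*(g1-g0)),np.degrees(np.arctan2(*(g1-g0)[::-1])))
c=R(622,138,.082);print("disc",c)
for p in[(637,68,.07),(668,81,.074),(687,103,.074),(697,130,.074)]:
  q=R(*p);print(np.hypot(*(q-c)),np.degrees(np.arctan2(*(q-c)[::-1])))
for t in["dial_grip","wheel_center"]:
  for s in silhouettes("top",t)[:2]:
    v,u=np.nonzero(s["region"]);print(t,s["conf"],u.min(),u.max(),v.min(),v.max(),len(u))
E
python3 -m inch '[[0,0,-1,-1],[0,0,-1,-1]]' 0.5; python3 -c "
from station import *;print(get_obs())"
```

```text
[0.55343004 0.14816794] [0.5534084  0.14706554]
tip [0.59571584 0.2436982 ] ix [0.54900435 0.02807072]
66.12375956777083 -92.1104424472702 158.23420201504103 0.1044706633292995 0.12017874166937982
66.35536837896652 -92.11956997876112 158.47493835772764 0.10548833868642842 0.11907629939305393
dial [ 0.59286777 -0.18277616] 0.05964405548396716 -16.051736316872645
disc [ 0.59539709 -0.18381991]
0.05033027864936312 -15.118029088572573
0.0510609966898181 -39.85746108433671
0.051225420722096696 -61.4198556513226
0.05159048706811327 -82.7498116217123
dial_grip 0.73 319 345 285 311 568
dial_grip 0.61 197 260 181 237 1373
wheel_center 0.9 87 291 139 258 16973
wheel_center 0.3 197 260 181 237 1541
time: 1.92
position: [0.1847, -0.5692, 0.29]
orientation: [[0.881, 0.473, -0.001], [0.473, -0.881, 0.005], [0.001, -0.005, -1.0]]
wrist_force: [-0.3, -1.4, 0.2]
finger_gap: 0.745
grip_force: 0.0
{'time': 1.9167, 'q': array([-7.20197967e+01,  1.72077311e+01,  3.86463296e+00,  7.69303221e+01,
        2.30476239e-03,  7.97696847e+01]), 'joint_vel': array([ 7.62657794e-02, -4.62365791e+00,  4.45312596e+01,  4.56904767e+01,
        7.69537695e-03, -5.98951171e+01]), 'joint_efforts': array([-2.00370116e-03, -5.17070818e+01,  2.96410811e+01, -1.46212399e+00,
       -1.18930066e-04,  1.19218044e+00]), 'position': array([ 0.18473445, -0.56918019,  0.29000506]), 'orientation': array([[ 8.81217366e-01,  4.72709102e-01, -1.43481967e-03],
       [ 4.72710447e-01, -8.81206059e-01,  4.55142966e-03],
       [ 8.87130445e-04, -4.68905311e-03, -9.99988613e-01]]), 'wrist_force': array([-0.2635366 , -1.44189304,  0.1999939 ]), 'moment': array([-0.03372148,  0.02713193,  0.00143184]), 'grip_force': 0.0, 'finger_gap': 0.7449076766165342}
```

```bash
cat > err.py <<'E'
import sys,numpy as np
from station import get_obs
o=get_obs();R=o["orientation"];x,y,z,yaw=map(float,sys.argv[1:5])
e=R.T@(np.array([x,y,z])-o["position"])/.03
y0=np.degrees(np.arctan2(R[1,0],R[0,0]))
t=((y0-yaw+180)%360-180)/5
print("units",np.round(e,2),"turn(cw+)",round(t,2),"yaw",round(y0,1),"q",np.round(o["q"],0),"t",round(o["time"],1))
E
T='[[1,-0.58,0,0],[1,-0.58,0,0],[1,-0.58,0,0],[1,-0.58,0,0],[1,-0.58,0,0],[1,-0.58,0,0],[1,-0.58,0,0],[1,-0.58,0,0]]'
python3 -m inch '[[1,-0.58,0,0],[1,-0.58,0,0],[1,-0.58,0,0],[1,-0.58,0,0],[1,-0.58,0,0],[1,-0.58,0,0],[1,-0.58,0,0],[1,-0.58,0,0]]' >/dev/null
python3 -m inch '[[1,-0.58,0,0],[1,-0.58,0,0],[1,-0.58,0,0],[1,-0.58,0,0],[1,-0.58,0,0],[1,-0.58,0,0],[1,-0.58,0,0],[1,-0.58,0,0]]'
python3 -m inch '[[1,-0.58,0,0],[1,-0.58,0,0],[1,-0.58,0,0],[1,-0.58,0,0],[1,-0.58,0,0],[1,-0.58,0,0],[0,0,0,-1],[0,0,0,-1]]'
python3 -m inch '[[0,0,0,-1],[0,0,0,-1],[0,0,0,-1],[0,0,0,-1],[0,0,0,-1],[0,0,0,-1],[0,0,0,-1],[0,0,0,-1]]' >/dev/null
python3 -m inch '[[0,0,0,-1],[0,0,0,-1],[0,0,0,-1],[0,0,0,-1],[0,0,0,-1],[0,0,0,-1],[0,0,0,-1],[0,0,0,-1]]' >/dev/null
python3 -m inch '[[0,0,0,-1],[0,0,0,-1],[0,0,0,-1],[0,0,0,-1],[0,0,0,-1],[0,0,0,-1],[0,0,0,-1],[0,0,0,-1]]' >/dev/null
python3 -m inch '[[0,0,0,-1],[0,0,0,-1],[0,0,0,-1],[0,0,0,-1],[0,0,0,-1],[0,0,0,-1],[0,0,0,-1],[0,0,0,-1]]'
python3 err.py .5907 .0945 .09 215
```

```text
time: 3.25
position: [0.4791, -0.098, 0.2915]
orientation: [[0.883, 0.469, 0.001], [0.469, -0.883, -0.0], [0.0, 0.0, -1.0]]
wrist_force: [0.4, -1.0, 0.3]
finger_gap: 0.502
grip_force: 0.0
time: 3.92
position: [0.5892, 0.079, 0.2905]
orientation: [[0.784, 0.621, -0.001], [0.621, -0.784, -0.0], [-0.001, -0.0, -1.0]]
wrist_force: [-0.3, -1.0, 0.1]
finger_gap: 0.502
grip_force: 0.0
time: 6.58
position: [0.5885, 0.077, 0.2913]
orientation: [[-0.95, -0.313, 0.0], [-0.313, 0.95, 0.0], [-0.0, 0.0, -1.0]]
wrist_force: [-0.3, 0.3, 0.9]
finger_gap: 0.499
grip_force: 0.0
units [-0.25  0.53  6.71] turn(cw+) -3.35 yaw -161.8 q [  7.  16.   3.  77.   0. -11.] t 6.6
```

```bash

python3 -m inch '[[-0.25,0.53,0.5,0],[0,0,1,-1],[0,0,1,-1],[0,0,1,-1],[0,0,0.5,-0.35],[0,0,0,0],[0,0,0,0]]'
python3 err.py .5907 .0945 .09 215; python3 - <<'E'
from h import *
d=read_camera("wrist");cv2.imwrite("pics/w1.png",d["image"][:,:,::-1])
E
```

```text
time: 7.17
position: [0.5901, 0.0944, 0.1709]
orientation: [[-0.822, -0.569, -0.002], [-0.569, 0.822, -0.0], [0.002, 0.001, -1.0]]
wrist_force: [-0.9, -0.2, 0.1]
finger_gap: 0.5
grip_force: 0.0
units [-0.02 -0.01  2.7 ] turn(cw+) -0.07 yaw -145.3 q [  9.  19.  -9.  62.   0. -26.] t 7.2
```

View pics/w1.png

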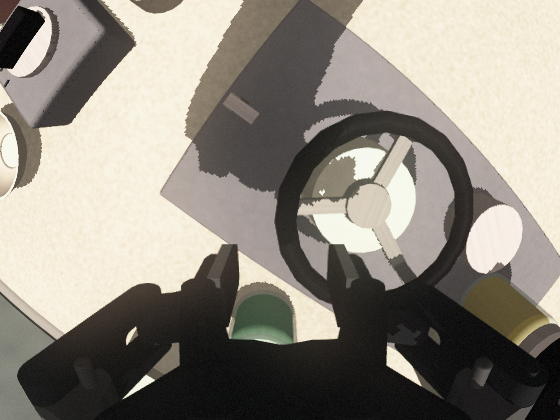

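```bash

python3 -m inch '[[0,0,0.6,0],[0,0,0.6,0],[0,0,0.5,0],[0,0,0,0]]'
python3 -m inch '[[0,0,0.5,0],[0,0,0.5,0],[0,0,0,0],[0,0,0,0]]'
python3 -m inch '[[0,0,0,0],[0,0,0,0],[0,0,0,0],[0,0,0,0],[0,0,0,0],[0,0,0,0]]' 0
python3 err.py .5907 .0945 .09 215
```

```text
time: 7.55
position: [0.5902, 0.0943, 0.1194]
orientation: [[-0.822, -0.569, -0.001], [-0.569, 0.822, -0.0], [0.001, 0.001, -1.0]]
wrist_force: [-0.2, 0.1, -0.6]
finger_gap: 0.503
grip_force: 0.0
time: 7.88
position: [0.5913, 0.0945, 0.0917]
orientation: [[-0.822, -0.569, 0.001], [-0.569, 0.822, 0.0], [-0.001, -0.0, -1.0]]
wrist_force: [0.8, -0.2, -0.8]
finger_gap: 0.498
grip_force: 0.0
time: 8.38
position: [0.5896, 0.0967, 0.0923]
orientation: [[-0.821, -0.571, -0.001], [-0.571, 0.821, 0.005], [-0.002, 0.005, -1.0]]
wrist_force: [-7.8, 5.8, 10.3]
finger_gap: 0.153
grip_force: 57.7
units [ 0.01 -0.08  0.08] turn(cw+) -0.03 yaw -145.2 q [  9.  23. -15.  53.   0. -26.] t 8.4
```

```bash

python3 -m inch '[[0,0.08,0,0],[0.189,0.008,0,1],[0.189,0.008,0,1],[0.189,0.008,0,1],[0.189,0.008,0,1],[0,0,0,0],[0,0,0,0],[0,0,0,0]]'
python3 err.py .5907 .0945 .09 215
python3 -m inch '[[0.189,0.008,0,1],[0.189,0.008,0,1],[0.189,0.008,0,1],[0.189,0.008,0,1],[0.189,0.008,0,1],[0,0,0,0],[0,0,0,0],[0,0,0,0]]'
python3 err.py .5907 .0945 .09 215
```

```text
time: 9.05
position: [0.5688, 0.0863, 0.0923]
orientation: [[-0.967, -0.254, 0.001], [-0.254, 0.967, -0.001], [-0.001, -0.001, -1.0]]
wrist_force: [-5.7, -2.7, 8.3]
finger_gap: 0.152
grip_force: 57.9
units [-0.78  0.08  0.08] turn(cw+) -4.06 yaw -165.3 q [  9.  21. -18.  51.  -0.  -6.] t 9.1
time: 9.72
position: [0.5406, 0.0846, 0.0923]
orientation: [[-0.984, 0.179, 0.001], [0.179, 0.984, -0.002], [-0.001, -0.002, -1.0]]
wrist_force: [-6.1, -4.7, 8.9]
finger_gap: 0.147
grip_force: 57.9
units [-1.58  0.62  0.08] turn(cw+) -9.06 yaw 169.7 q [  9.  18. -22.  50.  -0.  19.] t 9.7
```

```bash

python3 -m inch '[[0.189,0.008,0,1],[0.189,0.008,0,1],[0.189,0.008,0,1],[0.189,0.008,0,1],[0.189,0.008,0,1],[0.189,0.008,0,1],[0.189,0.008,0,1],[0,0,0,0]]'
python3 -m inch '[[0.189,0.008,0,1],[0.189,0.008,0,1],[0.189,0.008,0,1],[0.189,0.008,0,1],[0.189,0.008,0,1],[0,0,0,0],[0,0,0,0]]'
python3 -m inch '[[0.189,0.008,0,1],[0.189,0.008,0,1],[0.189,0.008,0,1],[0.189,0.008,0,1],[0.189,0.008,0,1],[0.189,0.008,0,1],[0,0,0,0],[0,0,0,0]]'
python3 err.py .5907 .0945 .09 215;  python3 - <<'E'
from h import *
d=read_camera("top");x=cv2.resize(d["image"][160:260,180:300],None,fx=5,fy=5,interpolation=cv2.INTER_CUBIC)
cv2.imwrite("pics/z2.png",x[:,:,::-1])
E
```

```text
time: 10.38
position: [0.5053, 0.1027, 0.0923]
orientation: [[-0.701, 0.713, 0.0], [0.713, 0.701, -0.003], [-0.003, -0.002, -1.0]]
wrist_force: [-6.9, -6.5, 11.0]
finger_gap: 0.155
grip_force: 57.9
time: 10.97
position: [0.49, 0.1274, 0.0921]
orientation: [[-0.337, 0.941, -0.001], [0.941, 0.337, -0.001], [-0.001, -0.001, -1.0]]
wrist_force: [-8.0, -2.1, 13.0]
finger_gap: 0.149
grip_force: 61.0
time: 11.63
position: [0.488, 0.1614, 0.0921]
orientation: [[0.179, 0.984, 0.0], [0.984, -0.179, -0.0], [0.0, 0.0, -1.0]]
wrist_force: [-5.0, -1.4, 9.7]
finger_gap: 0.149
grip_force: 61.4
units [-1.58  3.77  0.07] turn(cw+) -27.06 yaw 79.7 q [ 18.  15. -26.  49.  -0. 119.] t 11.6
```

View pics/z2.png

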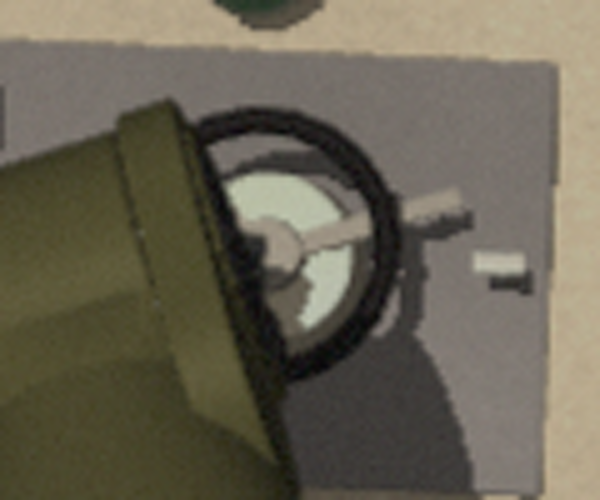

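```bash
cat > ang.py <<'E'
from h import *
import sys
a=list(map(float,sys.argv[1:]))
d=read_camera("top")
c=np.array([.5523,.149]);W=lambda u,v:unproj(d,180+u/5-.4,160+v/5-.4,.077)[:2]-c
f=lambda p:np.degrees(np.arctan2(p[1],p[0]))
P=[W(*a[i:i+2]) for i in range(0,len(a),2)]
for p in P:print(np.round(p,4),np.hypot(*p),f(p))
E
python3 ang.py 462 199 408 213 499 263
python3 -m inch '[[0.189,0.008,0,1],[0.189,0.008,0,1],[0.189,0.008,0,1],[0,0,0,0],[0,0,0,0],[0,0,0,0]]'
python3 err.py .5907 .0945 .09 215;  python3 - <<'E'
from h import *
d=read_camera("top");x=cv2.resize(d["image"][160:260,180:300],None,fx=5,fy=5,interpolation=cv2.INTER_CUBIC)
cv2.imwrite("pics/z3.png",x[:,:,::-1])
E
```

```text
[ 0.0295 -0.1024] 0.10654312316694048 -73.91198765434298
[ 0.0221 -0.0742] 0.0774000131519276 -73.39376774311182
[-0.0041 -0.1217] 0.1217887342637825 -91.93451666574798
time: 12.23
position: [0.4937, 0.1774, 0.0922]
orientation: [[0.428, 0.904, 0.001], [0.904, -0.428, -0.0], [0.001, 0.001, -1.0]]
wrist_force: [-4.7, -1.2, 7.0]
finger_gap: 0.148
grip_force: 61.6
units [-1.12  4.1   0.08] turn(cw+) -30.07 yaw 64.7 q [ 20.  16. -25.  49.  -0. 135.] t 12.2
```

View pics/z3.png

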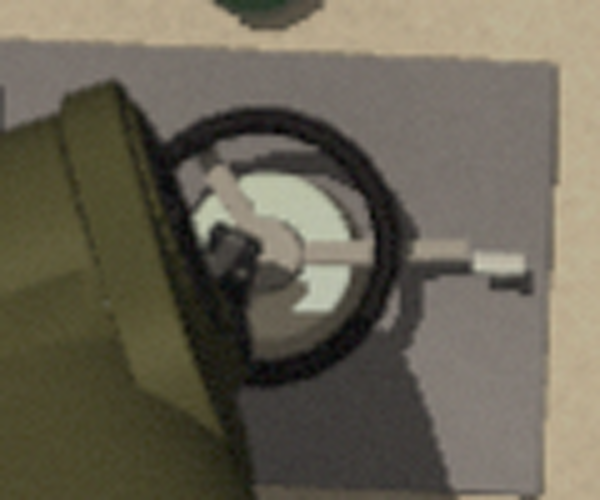

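```bash
cat > ptr.py <<'E'
from h import *
c=np.array([.5523,.149]);f=lambda p:np.degrees(np.arctan2(p[1],p[0]))
acc=[]
for k in range(4):
    d=read_camera("top");acc.append(d["image"].astype(float).mean(2))
g=np.mean(acc,0)
for name,cols in(("ptr",range(264,273)),("idx",range(275,284))):
    A=[];V=[]
    for u in cols:
        col=g[205:220,u];bg=np.median(col);w=np.clip(col-np.median(g[195:206,u])-20,0,None)
        if w.sum()<20:continue
        v=205+(w*np.arange(15)).sum()/w.sum()
        p=unproj(d,u,v,.078)[:2];V.append((u,round(v,2),round(f(p-c),1)))
    print(name,V)
print(g[204:220,264:284].astype(int))
E
python3 ptr.py
```

```text
ptr [(265, np.float64(209.26), np.float64(-87.6)), (270, np.float64(209.24), np.float64(-87.9)), (271, np.float64(209.16), np.float64(-87.9))]
idx [(275, np.float64(211.82), np.float64(-91.7)), (276, np.float64(212.0), np.float64(-91.9)), (277, np.float64(212.05), np.float64(-91.9)), (278, np.float64(212.04), np.float64(-91.8)), (279, np.float64(212.13), np.float64(-91.9)), (280, np.float64(212.31), np.float64(-92.1)), (281, np.float64(212.29), np.float64(-92.0)), (282, np.float64(212.18), np.float64(-91.9)), (283, np.float64(212.17), np.float64(-91.8))]
[[116 115 117 116 116 117 117 117 116 116 116 116 116 115 115 114 116 117
  116 116]
 [115 116 117 116 116 117 117 115 116 115 117 114 116 115 114 114 116 116
  116 115]
 [116 116 118 117 116 116 115 114 116 115 115 115 115 117 116 116 117 116
  115 117]
 [118 124 123 121 121 121 121 121 121 119 116 114 116 116 116 117 116 117
  116 116]
 [137 138 138 138 138 139 138 140 137 128 115 115 115 116 116 116 117 116
  117 115]
 [144 143 143 143 144 144 145 144 143 130 116 115 115 116 115 116 116 117
  118 117]
 [143 142 142 143 142 142 143 143 141 130 129 151 141 139 139 140 138 131
  134 134]
 [130 135 121 121 122 122 121 122 126 129 137 172 168 169 169 168 167 167
  168 168]
 [ 82  85  78  77  78  77  78  76  80  84 120 178 177 176 176 177 176 175
  176 175]
 [ 57  56  56  58  58  56  57  57  57  59 115 179 179 180 179 179 178 179
  179 178]
 [ 56  57  59  57  58  57  57  58  58  56  84 122 128 137 137 143 154 147
  140 140]
 [ 57  57  58  77 105 106 106 106 106 106 108 111 113 109  80  85  91  84
   76  77]
 [ 78 106 107 112 118 119 118 117 118 118 118 118 118 104  57  58  57  49
   44  47]
 [ 83 118 119 116 117 118 117 116 118 118 116 117 119 107  58  58  56  54
   54  53]
 [ 81 120 119 119 117 119 119 117 118 119 118 118 119 117 108 107 109 107
  108  97]
 [ 83 118 118 118 119 119 119 119 119 118 119 119 119 118 118 119 119 121
  119 115]]
```

```bash

python3 -m inch '[[0.14,0.005,0,0.75],[0,0,0,0],[0,0,0,0],[0,0,0,0],[0,0,0,0]]'
python3 err.py .5907 .0945 .09 215; python3 ptr.py
```

```text
time: 12.9
position: [0.4958, 0.181, 0.0922]
orientation: [[0.486, 0.874, 0.002], [0.874, -0.486, -0.0], [0.001, 0.001, -1.0]]
wrist_force: [-3.1, -2.5, 6.4]
finger_gap: 0.149
grip_force: 61.7
units [-0.98  4.17  0.08] turn(cw+) -30.82 yaw 60.9 q [ 20.  16. -25.  49.  -0. 139.] t 12.9
ptr [(270, np.float64(211.87), np.float64(-92.0)), (271, np.float64(211.89), np.float64(-92.0))]
idx [(275, np.float64(211.84), np.float64(-91.7)), (276, np.float64(211.98), np.float64(-91.9)), (277, np.float64(212.02), np.float64(-91.9)), (278, np.float64(212.07), np.float64(-91.9)), (279, np.float64(212.13), np.float64(-91.9)), (280, np.float64(212.29), np.float64(-92.1)), (281, np.float64(212.28), np.float64(-92.0)), (282, np.float64(212.16), np.float64(-91.8)), (283, np.float64(212.17), np.float64(-91.8))]
[[116 116 115 117 116 117 117 118 116 116 116 117 117 115 114 115 117 116
  115 115]
 [115 117 117 119 117 117 116 117 114 114 116 115 114 117 115 116 116 117
  116 116]
 [116 116 118 116 117 115 116 115 115 116 116 114 116 116 117 115 117 117
  117 115]
 [ 94 118 115 114 116 114 116 115 116 115 1
[... 362 characters left out ...]
 169 166
  168 168]
 [144 143 142 142 144 143 142 144 142 132 139 177 176 177 177 176 176 177
  175 175]
 [127 126 125 126 126 131 143 142 142 130 140 180 179 179 180 178 177 179
  178 178]
 [ 83  81  81  81  80  82  92  92  89  84  94 122 127 138 138 144 155 147
  140 140]
 [ 57  57  57  55  58  58  58  57  56  58  62  84 112 107  80  85  92  84
   75  76]
 [ 57  58  58  58  57  58  57  55  57  57  58  83 118 105  58  58  56  50
   45  49]
 [ 57  59  57  58  58  57  57  56  59  58  58  83 118 106  56  57  58  55
   53  55]
 [ 76 109 107 108 106 105 106 107 108 106 109 110 120 116 107 109 108 109
  109  96]
 [ 82 120 118 119 119 118 120 119 119 118 118 119 120 121 120 120 119 121
  121 116]]
```

```bash

python3 -m inch '[[0,0,0,0],[0,0,0,0],[0,0,0,0],[0,0,0,0],[0,0,-0.5,0],[0,0,-1,0],[0,0,-1,0],[0,0,-1,0]]' 0.5
python3 ptr.py | head -2
python3 -m inch '[[0,0,-1,0],[0,0,-1,0],[0,0,-0.5,0],[0,0,0,0],[0,0,0,0]]' 
python3 err.py .594 -.183 .25 0
```

```text
time: 13.77
position: [0.4948, 0.1811, 0.1962]
orientation: [[0.485, 0.874, -0.001], [0.874, -0.485, -0.0], [-0.001, -0.001, -1.0]]
wrist_force: [1.0, 0.5, -0.1]
finger_gap: 0.498
grip_force: 0.0
ptr [(265, np.float64(211.29), np.float64(-91.3)), (271, np.float64(211.82), np.float64(-91.9)), (272, np.float64(211.98), np.float64(-92.0))]
idx [(275, np.float64(211.84), np.float64(-91.7)), (276, np.float64(211.98), np.float64(-91.8)), (277, np.float64(212.06), np.float64(-91.9)), (278, np.float64(212.02), np.float64(-91.8)), (279, np.float64(212.13), np.float64(-91.9)), (280, np.float64(212.31), np.float64(-92.1)), (281, np.float64(212.29), np.float64(-92.0)), (282, np.float64(212.18), np.float64(-91.9)), (283, np.float64(212.17), np.float64(-91.8))]
time: 14.38
position: [0.4952, 0.1813, 0.2694]
orientation: [[0.485, 0.874, -0.001], [0.874, -0.485, -0.0], [-0.0, -0.0, -1.0]]
wrist_force: [-0.4, -0.9, -0.0]
finger_gap: 0.5
grip_force: 0.0
units [-9.02  8.77  0.65] turn(cw+) 12.2 yaw 61.0 q [ 20.   9.  -9.  72.   0. 139.] t 14.4
```

```bash

python3 -m inch '[[-0.9,0.88,0,0],[-0.9,0.88,0,0],[-0.9,0.88,0,0],[-0.9,0.88,0,0],[-0.9,0.88,0,0],[-0.9,0.88,0,0],[-0.9,0.88,0,0],[-0.9,0.88,0,0]]' >/dev/null
python3 -m inch '[[-0.9,0.88,0,0],[-0.9,0.88,0,0],[0,0,0,-1],[0,0,0,-1],[0,0,0,-1],[0,0,0,-1],[0,0,0,-1],[0,0,0,-1]]'>/dev/null
python3 -m inch '[[0,0,0,-1],[0,0,0,-1],[0,0,0,-1],[0,0,0,-1],[0,0,0,-1],[0,0,0,-1],[0,0,0,-1],[0,0,0,-1]]'>/dev/null
python3 -m inch '[[0,0,0.5,-1],[0,0,0.5,-1],[0,0,0.5,-1],[0,0,0.5,-1],[0,0,0.5,-1],[0,0,0.5,-1],[0,0,0,-0.7],[0,0,0,0]]'
python3 err.py .593 -.1825 .089 164.5; python3 ptr.py | head -1;  python3 - <<'E'
from h import *
d=read_camera("wrist");cv2.imwrite("pics/w2.png",d["image"][:,:,::-1])
E
```

```text
time: 17.05
position: [0.5926, -0.1822, 0.1762]
orientation: [[-0.964, 0.266, -0.006], [0.266, 0.964, 0.002], [0.007, 0.0, -1.0]]
wrist_force: [0.1, -0.5, -0.6]
finger_gap: 0.498
grip_force: 0.0
units [-0.03 -0.01  2.91] turn(cw+) 0.01 yaw 164.6 q [-17.  22.  -4.  64.  -0.  -2.] t 17.1
ptr [(264, np.float64(211.47), np.float64(-91.6)), (265, np.float64(211.19), np.float64(-91.1)), (266, np.float64(211.14), np.float64(-91.0)), (267, np.float64(211.28), np.float64(-91.2)), (268, np.float64(211.33), np.float64(-91.2)), (269, np.float64(211.31), np.float64(-91.2)), (270, np.float64(211.27), np.float64(-91.1)), (271, np.float64(211.78), np.float64(-91.8)), (272, np.float64(211.87), np.float64(-91.9))]
```

View pics/w2.png

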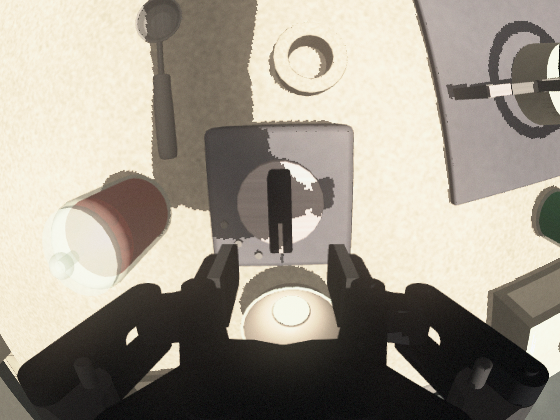

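```bash
python3 ptr.py | tail -16;  python3 - <<'E'
from h import *
d=read_camera("top");x=cv2.resize(d["image"][185:235,210:300],None,fx=8,fy=8,interpolation=cv2.INTER_CUBIC)
cv2.imwrite("pics/z4.png",x[:,:,::-1])
E
```

```text
[157 158 156 156 157 158 157 158 154 144 153 193 193 195 194 193 192 192
  191 192]
 [140 139 138 137 138 138 144 158 156 144 153 197 196 197 196 195 195 195
  195 195]
 [ 88  88  88  89  87  87  91 101  99  93 105 133 140 152 151 158 170 161
  155 154]
 [ 62  63  63  63  63  63  62  64  63  62  66  93 124 120  87  92 100  91
   84  85]
 [ 63  64  63  63  63  64  64  63  64  62  64  91 129 114  64  63  62  54
   51  51]
 [ 65  65  63  64  64  64  61  63  63  65  63  92 130 116  64  63  63  60
   59  60]
 [ 86 118 117 117 117 117 117 119 118 117 117 121 131 129 118 118 117 117
  119 106]
 [ 90 130 131 130 131 130 131 132 131 130 131 130 131 130 130 132 131 131
  131 126]]
```

View pics/z4.png

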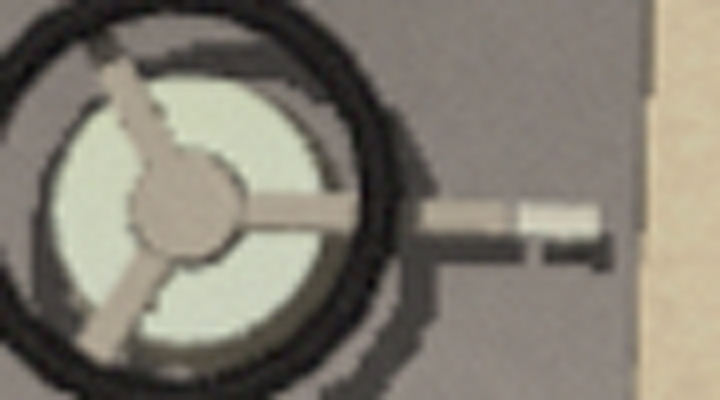

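```bash

python3 -m inch '[[0,0,0.7,0],[0,0,0.7,0],[0,0,0.7,0],[0,0,0.7,0],[0,0,0,0],[0,0,0,0]]'
python3 -m inch '[[0,0,0,0],[0,0,0,0],[0,0,0,0],[0,0,0,0],[0,0,0,0],[0,0,0,0]]' 0
python3 err.py .593 -.1825 .089 164.5
```

```text
time: 18.05
position: [0.5942, -0.1826, 0.0956]
orientation: [[-0.963, 0.268, -0.002], [0.268, 0.963, 0.001], [0.002, 0.0, -1.0]]
wrist_force: [0.4, -0.5, 1.1]
finger_gap: 0.495
grip_force: 0.0
time: 18.55
position: [0.5959, -0.185, 0.0985]
orientation: [[-0.963, 0.268, 0.002], [0.268, 0.963, -0.004], [-0.003, -0.004, -1.0]]
wrist_force: [-1.5, -5.9, 3.2]
finger_gap: 0.167
grip_force: 59.8
units [0.12 0.06 0.32] turn(cw+) -0.01 yaw 164.5 q [-17.  25. -11.  54.  -0.  -2.] t 18.6
```

```bash

python3 -m inch '[[0,0,0.1,0],[0,-0.08,0.1,0],[0,0,0.1,0],[0,0,0,0],[0,0,0,0],[0,0,0,0]]' 0.5
python3 err.py .595 -.1848 .088 164.5
```

```text
time: 19.05
position: [0.5945, -0.1851, 0.0873]
orientation: [[-0.964, 0.267, -0.0], [0.267, 0.964, 0.0], [0.0, 0.0, -1.0]]
wrist_force: [0.5, 0.3, 0.4]
finger_gap: 0.503
grip_force: 0.0
units [-0.01  0.01 -0.02] turn(cw+) -0.0 yaw 164.5 q [-17.  25. -11.  53.   0.  -2.] t 19.1
```

```bash

python3 -m inch '[[0,0,0,0],[0,0,0,0],[0,0,0,0],[0,0,0,0],[0,0,0,0],[0,0,0,0]]' 0
python3 -m inch '[[0,0,0,0.8],[0,0,0,0.8],[0,0,0,0.8],[0,0,0,0.8],[0,0,0,0.8],[0,0,0,0],[0,0,0,0]]'
python3 err.py .595 -.1848 .088 95.75
```

```text
time: 19.55
position: [0.5947, -0.1849, 0.0876]
orientation: [[-0.964, 0.267, 0.0], [0.267, 0.964, 0.0], [-0.0, 0.001, -1.0]]
wrist_force: [-0.5, 1.4, 3.6]
finger_gap: 0.175
grip_force: 58.2
time: 20.13
position: [0.5948, -0.1854, 0.0877]
orientation: [[-0.818, 0.576, 0.0], [0.576, 0.818, -0.002], [-0.001, -0.001, -1.0]]
wrist_force: [-0.1, -1.2, 4.1]
finger_gap: 0.178
grip_force: 148.4
units [ 0.    0.02 -0.01] turn(cw+) 9.82 yaw 144.9 q [-17.  25. -11.  53.  -0.  18.] t 20.1
```

```bash

python3 -m inch '[[0,0,0,0.8],[0,0,0,0.8],[0,0,0,0.8],[0,0,0,0.8],[0,0,0,0.8],[0,0,0,0.8],[0,0,0,0],[0,0,0,0]]'
python3 -m inch '[[0,0,0,0.8],[0,0,0,0.8],[0,0,0,0.8],[0,0,0,0.8],[0,0,0,0.8],[0,0,0,0.8],[0,0,0,0],[0,0,0,0]]'
python3 -m inch '[[0,0,0,0.2],[0,0,0,0],[0,0,0,0],[0,0,0,0]]'
python3 err.py .595 -.1848 .088 95.75
python3 - <<'E'
from h import *
print(get_obs()["moment"])
d=read_camera("wrist");cv2.imwrite("pics/w3.png",d["image"][:,:,::-1])
d=read_camera("top");x=cv2.resize(d["image"][160:240,325:405],None,fx=7,fy=7,interpolation=cv2.INTER_CUBIC)
cv2.imwrite("pics/z5.png",x[:,:,::-1])
E
```

```text
time: 20.8
position: [0.5943, -0.1859, 0.0877]
orientation: [[-0.515, 0.857, -0.001], [0.857, 0.515, -0.003], [-0.002, -0.002, -1.0]]
wrist_force: [-2.7, -4.6, 5.9]
finger_gap: 0.175
grip_force: 185.8
time: 21.47
position: [0.5936, -0.1863, 0.0877]
orientation: [[-0.122, 0.993, -0.002], [0.993, 0.122, -0.004], [-0.003, -0.002, -1.0]]
wrist_force: [-4.7, -7.0, 7.2]
finger_gap: 0.174
grip_force: 193.7
time: 21.8
position: [0.5934, -0.1865, 0.0876]
orientation: [[-0.097, 0.995, -0.002], [0.995, 0.097, -0.002], [-0.002, -0.002, -1.0]]
wrist_force: [-5.0, -3.1, 7.1]
finger_gap: 0.177
grip_force: 125.5
units [ 0.05  0.06 -0.01] turn(cw+) -0.03 yaw 95.6 q [-17.  25. -11.  53.  -0.  67.] t 21.8
[-0.6694299   1.21942486  3.14306694]
```

View pics/w3.png

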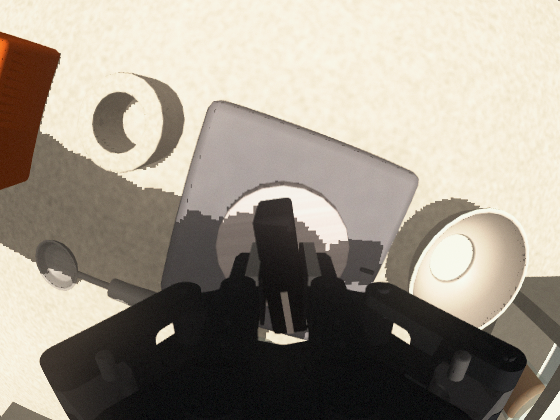

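```bash
cat > ortho.py <<'E'
from h import *
import sys
d=read_camera("wrist");M=np.array(d["world_from_camera"]);Mi=np.linalg.inv(M)
c=np.array([.594,-.185])
def ortho(z,h=.08,s=.0004):
    n=int(2*h/s);j,i=np.meshgrid(np.arange(n),np.arange(n))
    X=c[0]+h-i*s;Y=c[1]+h-j*s   # up=+x, left=+y
    P=np.stack([X,Y,np.full_like(X,z),np.ones_like(X)],-1)@Mi.T
    th=np.arctan2(np.hypot(P[...,0],P[...,1]),P[...,2]);ph=np.arctan2(P[...,1],P[...,0])
    u=d["fx"]*th*np.cos(ph)+d["cx"];v=d["fy"]*th*np.sin(ph)+d["cy"]
    return cv2.remap(d["image"],u.astype(np.float32),v.astype(np.float32),cv2.INTER_LINEAR)
a=ortho(.112);b=ortho(.070)
out=np.hstack([a,b])[:,:,::-1]
z5=cv2.imread("pics/z5.png")
o=get_obs();R=o["orientation"];print(np.degrees(np.arctan2(R[1,0],R[0,0])),o["moment"],o["grip_force"],o["wrist_force"])
if len(sys.argv)>1: cv2.imwrite(sys.argv[1],out)
E
python3 ortho.py pics/o1.png
python3 -m inch '[[0,0,0,0],[0,0,0,0],[0,0,0,0],[0,0,0,0],[0,0,0,0],[0,0,0,0]]'
python3 ortho.py
```

```text
95.47315077117047 [-0.56811186  1.20820213  2.30700435] 106.44930612877943 [-6.28822533 -3.81835661  6.89927131]
time: 22.45
position: [0.5932, -0.1865, 0.0875]
orientation: [[-0.092, 0.996, -0.002], [0.996, 0.092, -0.002], [-0.001, -0.002, -1.0]]
wrist_force: [-3.9, -3.5, 8.0]
finger_gap: 0.177
grip_force: 76.5
95.25367156789972 [-0.43265754  1.17243268  0.87851348] 75.08459413424134 [-4.72678632 -2.83652978  6.39399228]
```

View pics/o1.png

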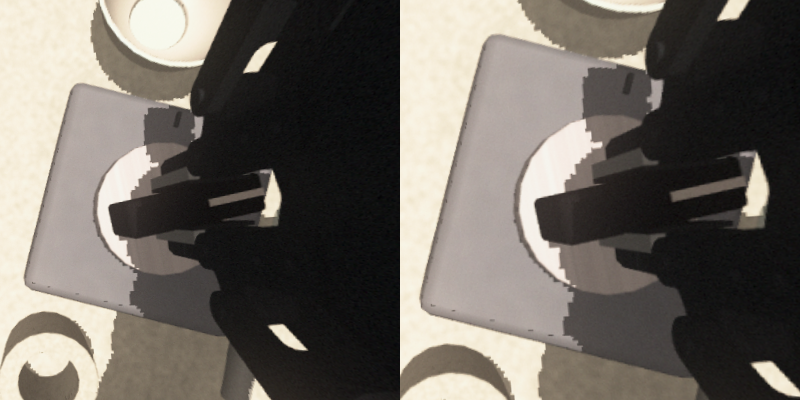

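```bash
cat >> ortho.py <<'E'
g=a.mean(2)
m=(g>90).astype(np.uint8);n,l,st,ce=cv2.connectedComponentsWithStats(m)
for k in range(1,n):
    x,y,w,h,A=st[k]
    if 250<A<3000 and 150<ce[k][0]<300 and 150<ce[k][1]<260:
        p=np.argwhere(l==k)[:,::-1].astype(np.float32);(cx,cy),(W,H),an=cv2.minAreaRect(p)
        vx,vy,_,_=cv2.fitLine(p,cv2.DIST_L2,0,.01,.01).ravel()
        if vx<0:vx,vy=-vx,-vy
        yaw=np.degrees(np.arctan2(-vx,-vy));print("comp",(cx,cy),(W,H),"yaw",yaw,"dial",np.radians(-15-yaw))
print(g[175:215:3,205:285:4].astype(int))
E
python3 ortho.py
```

```text
95.23951014346282 [-0.38902612  1.17226064  0.7649298 ] 73.84612415917218 [-5.52033708 -3.04556683  6.52266942]
comp (252.8468475341797, 206.67227172851562) (54.110958099365234, 70.3214111328125) yaw -88.6011 dial 1.2845814
[[ 20  20  17  20  16  20  19  15  18  38  44  38  65  67  68  67  96 178
   15  17]
 [ 21  22  21  24  21  23  22  20  20  21  22  20  17  22  61  66 113 222
   21  20]
 [ 26  23  23  19  18  21  18  18  18  19  13  19  17  16  48  63 152 222
   31  18]
 [ 21  19  18  17  18  17  16  17  15  19  16  14  16  18  45  61 191 229
   99  22]
 [ 20  17  17  15  17  15  15  13  18  16  19  19  16  20  32  60 227 225
  170  21]
 [ 19  19  15  19  18  18  17  17  16  19  15  14  18  16  26  57 226 224
  213  20]
 [ 18  18  17  18  15  20  16  18  17  19  15  29  59  87  97  90 227 227
  226  43]
 [ 16  20  17  18  15  14   9  59  89 101  99  98 101 100  97 173 229 226
  228  79]
 [ 20  22  55  83 102 101 101  99  99  99  98  98 101  93  66 190 224 223
  225  96]
 [ 18  61  97 100 100  99  98  99  93  72  46  26  17  18  17 209 228 227
  228  79]
 [ 18  54 103  97  74  44  29  18  16  18  19  16  15  18  15 200 229 230
  230  29]
 [ 13  19  18  18  15  18  18  15  16  15  17  16  15  18  15 169 224 229
  209  32]
 [ 18  20  18  19  15  15  22  15  16  19  20  13  18  19  16 186 229 229
  153  21]
 [ 15  18  17  15  14  18  15  18  16  18  18  16  17  15  23 214 231 225
  111  21]]
```

```bash
python3 - <<'E'
s=open('ortho.py').read();s=s[:s.index("g=a.mean(2)")]
s+='''
g=a.mean(2);U=np.arange(206,256);V=[]
for u in U:
    w=np.clip(g[180:222,u]-40,0,None);V.append(180+(w*np.arange(42)).sum()/w.sum())
k=np.polyfit(U,V,1);V=np.array(V);r=V-np.polyval(k,U);ok=abs(r)<1.5;k=np.polyfit(U[ok],V[ok],1)
bar=-90+np.degrees(np.arctan(-k[0]))
# box left (+y) edge at z=.07: sand->grey
B=b.astype(int);sat=B[:,:,0]-B[:,:,2]
rows=np.arange(80,270);E=[]
e=b.mean(2)
for v in rows:
    row=e[v,10:150];i=np.nonzero(row<170)[0];E.append(10+i[0] if len(i) else np.nan)
E=np.array(E,float)
kk=np.polyfit(rows[np.isfinite(E)],E[np.isfinite(E)],1);rr=E-np.polyval(kk,rows);ok2=abs(rr)<4;kk=np.polyfit(rows[ok2],E[ok2],1)
box=np.degrees(np.arctan(kk[0]))
print("bar",bar,"n",ok.sum(),"box",box,ok2.sum(),"dial",np.radians(box-bar))
'''
open('ortho.py','w').write(s)
E
python3 ortho.py
```

```text
95.22910994921386 [-0.37343937  1.23587748  0.72200885] 72.75815681554377 [-4.65418855 -3.86963101  7.43947312]ortho.py:20: RuntimeWarning: invalid value encountered in scalar divide
  w=np.clip(g[180:222,u]-40,0,None);V.append(180+(w*np.arange(42)).sum()/w.sum())
Traceback (most recent call last):
  File "ortho.py", line 21, in <module>
    k=np.polyfit(U,V,1);V=np.array(V);r=V-np.polyval(k,U);ok=abs(r)<1.5;k=np.polyfit(U[ok],V[ok],1)
                                                                          ~~~~~~~~~~^^^^^^^^^^^^^^^
TypeError: expected non-empty vector for x
```

```bash
sed -i 's/np.arange(206,256)/np.arange(212,254)/; s/\/w.sum())$/\/(w.sum()+1e-9))/' ortho.py
python3 ortho.py
```

```text
95.22344350662122 [-0.38712511  1.16575051  0.70767594] 71.80372126400471 [-3.83538583 -3.2546725   7.18168005]
bar -85.79590859279116 n 42 box -14.016299224673391 190 dial 1.2527905192690216
```

```bash
echo 'print(np.round(V,1)); print(g[184:215:2,205:265:4].astype(int))' >> ortho.py
python3 ortho.py
```

```text
95.2155886251087 [-0.37062028  1.15662254  0.68857277] 70.96670666243881 [-4.29498077 -3.09921849  7.47497967]
bar -85.78284312267512 n 42 box -14.030877380498756 190 dial 1.2523080469791543
[203.1 202.9 202.7 202.6 202.5 202.4 202.2 202.1 202.  201.8 201.7 201.5
 201.4 201.2 201.1 200.8 200.6 200.4 200.3 200.1 200.1 199.9 199.8 199.7
 199.7 199.8 199.8 200.3 200.7 200.7 200.4 200.2 200.1 200.  199.7 199.9
 199.8 199.8 200.1 200.1 200.1 200.3]
[[ 21  17  18  17  17  13  17  17  16  14  17  18  16  14  43]
 [ 16  18  16  19  18  18  18  17  16  17  18  18  16  20  34]
 [ 22  17  17  21  17  18  19  14  17  15  20  15  19  12  26]
 [ 18  18  15  20  21  17  16  18  19  16  16  21  20  18  28]
 [ 18  16  22  19  20  16  16  16  12  16  16  17  16  28  53]
 [ 21  19  17  17  17  15  18  18  16  23  42  68  97  97  98]
 [ 19  17  16  18  20  16  15  43  80 100  98  98 100 100 101]
 [ 19  18  18  31  57  85 100 101  98 100 100 100  99 101  99]
 [ 17  67 101 101  97 100 100  96  99  98 101  96  94  86  60]
 [ 19  63 100  99 102 100 101 100  97  82  65  41  24  18  18]
 [ 20  57 100 100 101  94  73  44  18  18  16  13  15  18  18]
 [ 19  45  90  73  43  17  15  16  13  18  19  17  18  16  17]
 [ 19  19  20  19  17   7  13  18  17  18  16  18  20  19  18]
 [ 20  13  17  19  16  18  18  20  20  16  15  18  15  18  18]
 [ 20  21  19  19  16  17  20  19  16  16  14  19  16  17  14]
 [ 19  18  15  17  19  16  15  18  15  20  17  13  17  15  21]]
```

```bash
sed -i 's/g\[180:222,u\]/g[186:210,u]/; s/V.append(180+(w\*np.arange(42))/V.append(186+(w*np.arange(24))/; /print(np.round(V/d' ortho.py
python3 ortho.py
python3 -m inch '[[0,0,0,0],[0,0,0,0],[0,0,0,0],[0,0,0,0],[0,0,0,0],[0,0,0,0],[0,0,0,0],[0,0,0,0]]'>/dev/null
python3 ortho.py
python3 -m inch '[[0,0,0,0],[0,0,0,0],[0,0,0,0],[0,0,0,0],[0,0,0,0],[0,0,0,0],[0,0,0,0],[0,0,0,0]]'>/dev/null
python3 ortho.py
```

```text
95.20710975047804 [-0.38842173  1.20200628  0.52285139] 70.2323025232181 [-3.54200882 -2.46577717  7.62062015]
bar -81.80441130865867 n 42 box -14.014978135193692 190 dial 1.1831488069376324
95.16313227246201 [-0.35497959  1.18220511  0.32223598] 65.87566176036489 [-5.26499408 -1.97681264  6.21420051]
bar -82.48543353525741 n 42 box -13.985438380664808 190 dial 1.1955504530478032
95.15365869006365 [-0.37841962  1.1791018   0.23776664] 65.2385016401604 [-5.07450749 -2.75029281  7.59842859]
bar -82.6454292519847 n 42 box -13.995443109583466 190 dial 1.1981682896333823
```

```bash

python3 -m inch '[[0,0,0,0.15],[0,0,0,0],[0,0,0,0],[0,0,0,0],[0,0,0,0],[0,0,0,0],[0,0,0,0],[0,0,0,0]]'>/dev/null
python3 -m inch '[[0,0,0,0],[0,0,0,0],[0,0,0,0],[0,0,0,0],[0,0,0,0],[0,0,0,0],[0,0,0,0],[0,0,0,0]]'
python3 ortho.py; python3 ptr.py | head -2
python3 - <<'E'
from h import *
for t in ["capjar","jar_tall","jar_squat","label_roll","scoop","bowl","cap_stack"]:
    print(t,[np.round(r["xyz"],3).tolist() for r in look_for("top",t)][:1],[np.round(r["xyz"],3).tolist() for r in look_for("scene",t)][:1])
E
```

```text
time: 25.52
position: [0.5932, -0.1865, 0.0875]
orientation: [[-0.077, 0.997, -0.002], [0.997, 0.077, -0.001], [-0.001, -0.002, -1.0]]
wrist_force: [-3.6, -2.3, 7.0]
finger_gap: 0.177
grip_force: 65.5
94.4080398325793 [-0.29671919  1.17466077  0.26659461] 65.48162262057303 [-4.88175017 -3.43055128  6.76788205]
bar -83.3345439844897 n 42 box -14.03092455598829 190 dial 1.2095763425764605
ptr [(264, np.float64(211.47), np.float64(-91.6)), (265, np.float64(211.2), np.float64(-91.1)), (266, np.float64(211.23), np.float64(-91.1)), (267, np.float64(211.3), np.float64(-91.2)), (268, np.float64(211.27), np.float64(-91.1)), (269, np.float64(211.33), np.float64(-91.2)), (270, np.float64(211.32), np.float64(-91.1)), (271, np.float64(211.74), np.float64(-91.7)), (272, np.float64(211.93), np.float64(-92.0))]
idx [(275, np.float64(211.83), np.float64(-91.7)), (276, np.float64(211.97), np.float64(-91.8)), (277, np.float64(212.04), np.float64(-91.9)), (278, np.float64(212.07), np.float64(-91.9)), (279, np.float64(212.14), np.float64(-91.9)), (280, np.float64(212.31), np.float64(-92.1)), (281, np.float64(212.28), np.float64(-92.0)), (282, np.float64(212.17), np.float64(-91.8)), (283, np.float64(212.17), np.float64(-91.8))]
capjar [[0.546, 0.348, 0.067]] [[0.574, 0.341, 0.08]]
jar_tall [] [[0.606, -0.332, 0.101]]
jar_squat [[0.715, 0.158, 0.092]] [[0.521, 0.282, 0.059]]
label_roll [[0.483, -0.127, 0.044]] [[0.606, -0.183, 0.086]]
scoop [] [[0.44, -0.274, 0.01]]
bowl [[0.756, -0.215, 0.016]] [[0.728, -0.221, 0.022]]
cap_stack [[0.506, 0.287, 0.062]] []
```

All unmoved, wheel aligned, dial held at about 1.2 rad.

```bash
python3 -c "
from station import arm
print(arm.finish_job())"
```

```text
the job is handed in; nothing more can be done
None
```

I handed the job in with the wheel pointer in line with the index blade and the wheel released. The arm is still holding the timer dial at about 1.2 rad (measured to roughly 0.03 rad), the third click, and the camera checks showed no bystander moved.

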